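# Find the tired spring mount and push its tag down

### The arm

A 6-joint arm with a two-finger parallel gripper is mounted at the origin on a cart in front of the work surface, level with it; the furniture and walls round the work are solid. World frame = base frame: x ahead of the robot, y to its left, z up, the work surface at z = 0. Lengths are in mm, angles in rad, forces in N, time in s.
With the tool pointing down it reaches from about 350 to 875 mm from the base axis. Payload 4.2 kg.
Tool frame: the origin (TCP) lies midway between the tips of the shut fingers; the grasp point (between the pads) lies 19 mm behind it; y points along the fingers, x is the direction in which the jaws open and shut, and the axes are right-handed (so a half turn about y gives the same grasp; the last joint's range is limited). The gripper opens to 85 mm and grips with 20 to 120 N. Pads are 22 mm wide; open, the fingers measure 114 mm over their backs; the gripper's body (76 mm by 85 mm) begins 54 mm behind the grasp point. The pads swing forward as they close: fully open they stand 13 mm farther back than shut.
Start: joints at [-0.904, 0.385, 0.008, 0, -1.194, -0.259], TCP at [247.882, -573.719, 231.312] pointing down, gripper open.
Joint ranges: [-3.14, 3.14], [-1.21, 2.06], [-1.07, 1.41], [-3.16, 2.05], [-2.99, -0.16], [-3.1, 3.1]. Speed limits (rad/s): [2.79, 2.79, 3.14, 3.14, 3.14, 3.14].

### API

Orientations are given as a unit quaternion [x, y, z, w].
In Python, from bench import read_state, get_image, job_done gives the robot as it stands.
- The arm moves only by the tool play_rows, never from a script. Its argument "series" is a list of rows, each a list of 7 numbers: the shift along the tool's x, y, z in m, then the turn, a rotation vector about the tool's x, y, z in rad, then the finger opening in m, from 0 to 0.0854. In form: [[x, y, z, wx, wy, wz, claw], ...]. A call has 1 to 10 rows; each row shifts and turns the pose as measured when the row begins, along the tool's axes as they then stand; what a row does not reach is not made up. A row lasts 1/10 s, in which the tool goes at most 50 mm and 8.59 degrees, less where a joint would pass 70% of its speed; a pose out of reach is approached as far as the arm can. A call with a gripper value outside its range is refused whole. The fingers move at their own pace and stop on an object; the grip force is fixed at half the most. Time passes only in rows, so rows that do not move let the fingers close. It gives the time, the measured TCP pose, the force and the opening at its end, in the units of the state.
- read_state(): the state, without advancing time (a new reading comes with each control period).
- get_image(name): name is "side" or "top"; returns a dict with "color" (420x560x3 uint8, red, green, blue), "intrinsics" (3x3 intrinsics, pixels), "D" ([k1, k2, p1, p2, k3] as OpenCV has them; the pictures are not rectified), "origin" and "orientation" of the camera in the world. Camera axes: x right, y down, z forward; pixel columns grow to the right and rows downward; lengths in mm; the calibration is good to about 2 mm. A picture is of the moment at which its call begins. There is no depth.
- job_done(): hands the job in, once; it reports no verdict.
The state is a dict: "clock": time; "joints": joint angles; "joint_vel": joint speeds; "joint_efforts": joint torques, N m; "position": TCP position; "ee_rot": TCP orientation; "contact_force": force on the tool from outside, world axes, zero at the start; "wrist_torque": the same for the moment, N m; "gripper_width": finger opening in mm.
Only numpy, scipy, OpenCV 4.12 (cv2) and the standard library are available. Lean on these libraries where they do the work, as an engineer would, in place of code of your own. Each camera call takes 0.05 s, during which the arm holds its last target. There are 200 camera calls.

### The job

Three machine mounts stand in a row on the rubber mat, and one of them has a tired spring. With closed fingertips press each mount's round black pad well down (some 5 mm or more) and let it come up again, one after the other from your left to your right, to find the softest; then push that mount's yellow tag all the way down and leave the other two tags up. Touch only: do not lift or shift the mounts, leave the nozzle, V-block and steel disc where they are, and finish clear of everything.

Things in the scene. Friction and masses are not known exactly. Their poses are not given: they have to be found in the camera images.
- mat: black rubber mat, 170 x 360 x 4 mm, fixed flat on the table; origin under its centre, its y axis runs along the row of mounts to the robot's left. Its place and yaw vary
- mount_a: one of three identical-looking loose spring mounts (0.8 kg) standing in a row on the mat, about 120 mm apart; which stands where varies. Grey base 130 (x) x 70 (y) x 14 mm; origin at the centre of its underside (4 mm over the table). A steel cup of 60 mm diameter and 38 mm high and the round spring pad stand at x = +30 mm, the yellow tag at x = -40 mm (towards the robot), z up
- pad_a_top (a point): centre of the top of this mount's round black pad, 50 mm diameter, 74 mm above the mount's underside when up; it goes down with the pad
- pad_a (a joint): how far this pad is pressed down, m: 0 up, 0.014 at its stop; springs back to within 0.3 mm of 0. The springs take between 0.4 and 1.1 N per mm from the first touch, one of the three being less than half as stiff as the other two
- tag_a_top (a point): centre of the top of this mount's yellow tag, 22 (x) x 34 (y) mm, 67 mm above the mount's underside when up; it moves with the tag
- tag_a (a joint): how far this tag is pushed down, m: 0 up, 0.018 fully down; slides with about 4 N of friction and stays where it is left
- mount_b: one of three identical-looking loose spring mounts (0.8 kg) standing in a row on the mat, about 120 mm apart; which stands where varies. Grey base 130 (x) x 70 (y) x 14 mm; origin at the centre of its underside (4 mm over the table). A steel cup of 60 mm diameter and 38 mm high and the round spring pad stand at x = +30 mm, the yellow tag at x = -40 mm (towards the robot), z up
- pad_b_top (a point): centre of the top of this mount's round black pad, 50 mm diameter, 74 mm above the mount's underside when up; it goes down with the pad
- pad_b (a joint): how far this pad is pressed down, m: 0 up, 0.014 at its stop; springs back to within 0.3 mm of 0. The springs take between 0.4 and 1.1 N per mm from the first touch, one of the three being less than half as stiff as the other two
- tag_b_top (a point): centre of the top of this mount's yellow tag, 22 (x) x 34 (y) mm, 67 mm above the mount's underside when up; it moves with the tag
- tag_b (a joint): how far this tag is pushed down, m: 0 up, 0.018 fully down; slides with about 4 N of friction and stays where it is left
- mount_c: one of three identical-looking loose spring mounts (0.8 kg) standing in a row on the mat, about 120 mm apart; which stands where varies. Grey base 130 (x) x 70 (y) x 14 mm; origin at the centre of its underside (4 mm over the table). A steel cup of 60 mm diameter and 38 mm high and the round spring pad stand at x = +30 mm, the yellow tag at x = -40 mm (towards the robot), z up
- pad_c_top (a point): centre of the top of this mount's round black pad, 50 mm diameter, 74 mm above the mount's underside when up; it goes down with the pad
- pad_c (a joint): how far this pad is pressed down, m: 0 up, 0.014 at its stop; springs back to within 0.3 mm of 0. The springs take between 0.4 and 1.1 N per mm from the first touch, one of the three being less than half as stiff as the other two
- tag_c_top (a point): centre of the top of this mount's yellow tag, 22 (x) x 34 (y) mm, 67 mm above the mount's underside when up; it moves with the tag
- tag_c (a joint): how far this tag is pushed down, m: 0 up, 0.018 fully down; slides with about 4 N of friction and stays where it is left
- nozzle: bystander: loose copper nozzle standing upright, 25 mm diameter, 58 mm high, beyond the left end of the mat; origin under its centre
- v_block: bystander: loose steel V-block, 50 x 50 x 30 mm, beyond the right end of the mat; origin under its centre
- stop_disc: bystander: loose dark steel disc, 60 mm diameter, 12 mm high, on the table between the mat and the robot; origin under its centre

How it is judged:
By the outcome, as a careful person would: the job done as asked, in the order asked, and still so for the second after the job is handed in, with the robot touching nothing.
It also fails if it takes over 48 s, if anything falls off the work surface, if the arm or the gripper's body presses on something with over 40 N, if the wrist force passes 120 N, or if a joint passes its speed limit or range.

## Working session

There is one attempt and no reset: what is moved stays moved. The work goes in short steps, Python scripts to look and compute and a tool call to move; the robot and the scene stay as the last step left them, time stands still between calls to the robot, and variables do not carry over. Pictures are saved under pics/ and viewed, about 8 in all and at most 12, crops included, and the job is handed in when it is done.

Besides the shell and the picture viewer there is one more tool, called after "Request:" by a JSON object that holds its "name" and its "arguments". play_rows: Moves the arm, as the interface text tells. Its arguments: {"type":"object","properties":{"series":{"type":"array","items":{"type":"array","items":{"type":"number"}}}},"required":["series"]}

```bash
mkdir -p pics; cat > h.py <<'E'
import numpy as np, cv2
from scipy.spatial.transform import Rotation as R
from bench import read_state, get_image, job_done
def snap(n,f=None):
    d=get_image(n)
    if f: cv2.imwrite('pics/'+f,d['color'][:,:,::-1])
    return d
def ray(d,px,z):
    u=cv2.undistortPoints(np.array(px,float).reshape(-1,1,2),np.array(d['intrinsics'],float),np.array(d['D'],float)).reshape(-1,2)
    v=np.c_[u,np.ones(len(u))]@R.from_quat(d['orientation']).as_matrix().T
    o=np.array(d['origin'],float)
    return o+v*((z-o[2])/v[:,2])[:,None]
E
python3 - <<'E'
from h import *
for n in('top','side'):
    d=snap(n,n+'1.png'); print(n,d['origin'],d['orientation'])
    np.save(n+'.npy',d,allow_pickle=True)
s=read_state(); print(s)
E
```

```text
top [ 212.41286086   19.76883221 1288.67991941] [-0.54913128  0.8263846  -0.10256103  0.07088414]
side [354.42336885 684.4867648  357.63502204] [-0.06017734  0.81568906 -0.57376717  0.04267656]
{'clock': 0.1, 'joints': array([-9.04403138e-01,  3.85526738e-01,  6.73739641e-03, -4.20807274e-04,
       -1.19403201e+00, -2.58586858e-01]), 'joint_vel': array([-0.00017951, -0.00129953,  0.00376944,  0.00120419,  0.00039731,
        0.00041423]), 'joint_efforts': array([-9.41143990e-04, -3.93318379e+01,  1.88929653e+01,  4.19782788e+00,
       -2.59637724e-03,  4.80205784e-06]), 'position': array([ 247.66064035, -573.25233463,  230.29485592]), 'ee_rot': array([ 0.38780583,  0.59121629, -0.59049963, -0.38907597]), 'contact_force': array([-0.60268486, -0.60794744, -0.10087159]), 'wrist_torque': array([ 0.04781277, -0.00799735, -0.041345  ]), 'gripper_width': 85.52931233454974}
```

View pics/top1.png

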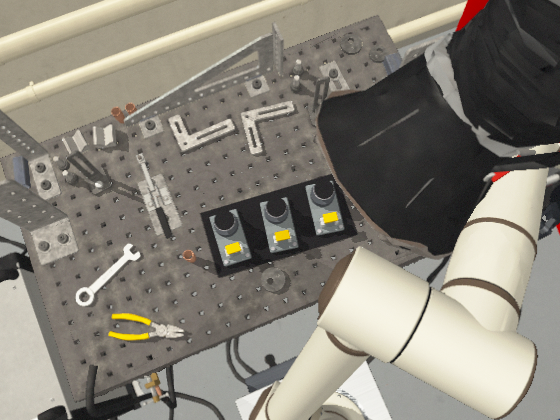

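View pics/side1.png

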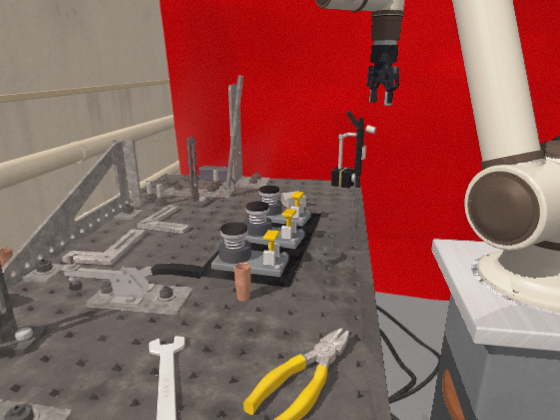

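The top view shows three mounts on the mat: tags near (233,248), (282,236), (330,218), pads above them. The nozzle is at (188,256) and the disc at (274,280). The side view agrees with this layout, and all the tags are up.

```bash
python3 - <<'E'
from h import *
for n in('top','side'):
    d=np.load(n+'.npy',allow_pickle=True).item(); im=d['color']; hsv=cv2.cvtColor(im,cv2.COLOR_RGB2HSV)
    m=cv2.inRange(hsv,(20,150,120),(35,255,255))
    k,l,st,c=cv2.connectedComponentsWithStats(m)
    for i in range(1,k):
        if st[i,4]>15: print(n,'tag',c[i].round(1),st[i],ray(d,c[i],71)[0].round(1))
d=np.load('top.npy',allow_pickle=True).item()
cr=d['color'][170:290,195:365,::-1]
cv2.imwrite('pics/crop.png',cv2.resize(np.clip(cr.astype(float)*1.8,0,255).astype(np.uint8),None,fx=4.6,fy=4.6,interpolation=cv2.INTER_CUBIC))
E
```

```text
top tag [330.1 217. ] [323 212  15  11 132] [ 448.8 -210.3   71. ]
top tag [282.1 235.1] [275 230  15  11 130] [452.6 -88.5  71. ]
top tag [232.7 247.8] [225 242  16  12 131] [469.4  29.6  71. ]
top tag [131.4 317.5] [112 313  39  12 232] [408.6 301.8  71. ]
top tag [128.7 335.9] [108 331  41  10 243] [372.2 321.   71. ]
side tag [297.1 197. ] [291 192  13  14  94] [ 446.5 -184.9   71. ]
side tag [288.5 215.5] [282 209  14  17 131] [450.7 -65.2  71. ]
side tag [270.8 237.5] [263 230  16  20 179] [467.   46.2  71. ]
side tag [272.9 382. ] [ 244  354   62   61 1182] [407.4 380.7  71. ]
side tag [305.8 396.5] [ 274  365   53   55 1005] [374.7 394.   71. ]
```

View pics/crop.png

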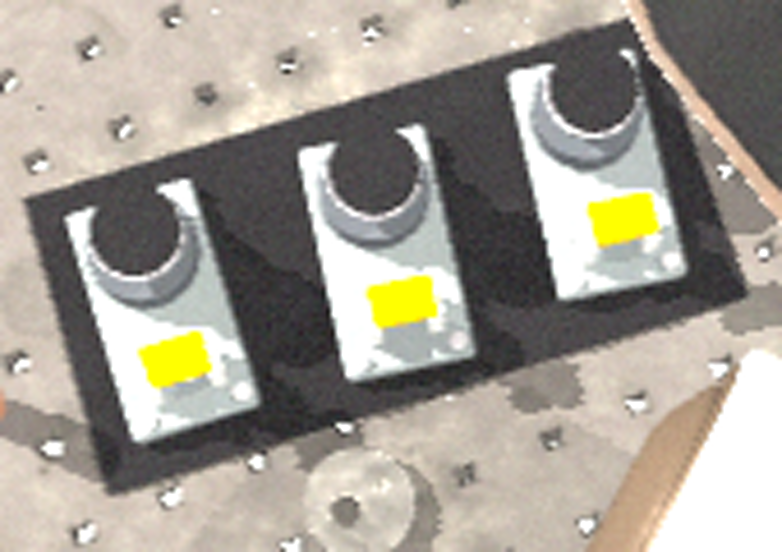

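```bash
python3 - <<'E'
from h import *
d=np.load('top.npy',allow_pickle=True).item()
P=(np.array([[138,232],[375,172],[590,92]])+.5)/4.6-.5+[195,170]
p=ray(d,P,78); t=ray(d,[[232.7,247.8],[282.1,235.1],[330.1,217]],71)
print(p.round(1),t.round(1)); v=p-t; print(np.hypot(v[:,0],v[:,1]),np.degrees(np.arctan2(v[:,1],v[:,0])))
s=read_state(); M=R.from_quat(s['ee_rot']).as_matrix(); print(M.round(3)); print(s['position'])
print('jaw az',np.degrees(np.arctan2(M[1,0],M[0,0])))
E
```

```text
[[ 537.    22.7   78. ]
 [ 519.3 -101.4   78. ]
 [ 515.7 -220.8   78. ]] [[ 469.3   29.6   71. ]
 [ 452.5  -88.6   71. ]
 [ 448.8 -210.4   71. ]]
[67.99602465 67.92687062 67.63635149] [ -5.84372449 -10.87057835  -8.8473371 ]
[[-0.396 -0.001 -0.918]
 [ 0.918  0.002 -0.396]
 [ 0.002 -1.     0.   ]]
[ 247.66064035 -573.25233463  230.29485592]
jaw az 113.35668013785762
```

Request:
{"name": "play_rows", "arguments": {"series": [[0,0,0,0,0.14,0,0],[0,0,0,0,0.14,0,0],[0,0,0,0,0.14,0,0],[0,0,0,0,0.14,0,0],[0.045,0,-0.014,0,0,0,0],[0.045,0,-0.014,0,0,0,0],[0.045,0,-0.014,0,0,0,0],[0.045,0,-0.014,0,0,0,0],[0.045,0,-0.014,0,0,0,0],[0.045,0,-0.014,0,0,0,0]]}}

```text
clock: 1.1
position: [378.1, -316.6, 224.0]
ee_rot: [-0.54, -0.451, 0.45, 0.55]
contact_force: [1.5, 0.1, 0.6]
gripper_width: -0.4
```

```bash
cat > st.py <<'E'
import sys
from h import *
s=read_state(); M=R.from_quat(s['ee_rot']).as_matrix()
print('t',round(s['clock'],2),'pos',s['position'].round(1),'F',s['contact_force'].round(2),'w',round(s['gripper_width'],1),'az',np.degrees(np.arctan2(M[1,0],M[0,0])).round(1),'down',M[:,1].round(3))
if len(sys.argv)>1:
    g=np.array([float(a) for a in sys.argv[1:4]]); print('tool shift mm',(M.T@(g-s['position'])).round(1))
E
python3 st.py 537 23 110
```

```text
t 1.1 pos [ 378.1 -316.6  224. ] F [1.5  0.08 0.61] w -0.4 az 79.2 down [-0.009  0.011 -1.   ]
tool shift mm [362.3 116.4 -93.5]
```

Request:
{"name": "play_rows", "arguments": {"series": [[0.045,0.005,-0.012,0,0,0,0],[0.045,0.005,-0.012,0,0,0,0],[0.045,0.005,-0.012,0,0,0,0],[0.045,0.005,-0.012,0,0,0,0],[0.045,0.005,-0.012,0,0,0,0],[0.045,0.005,-0.012,0,0,0,0],[0.045,0.005,-0.012,0,0,0,0],[0.035,0.01,-0.01,0,0,0,0],[0,0,0,0,0,0,0]]}}

```text
clock: 2.0
position: [539.9, 29.7, 178.3]
ee_rot: [-0.538, -0.452, 0.452, 0.549]
contact_force: [-0.1, 0.6, -0.1]
gripper_width: -0.2
```

```bash
python3 st.py 537 23 110
```

```text
t 2.0 pos [539.9  29.7 178.3] F [-0.1   0.56 -0.14] w -0.2 az 79.6 down [-0.009  0.011 -1.   ]
tool shift mm [-7.7 68.2  0.8]
```

Request:
{"name": "play_rows", "arguments": {"series": [[-0.004,0.025,0,0,0,0,0],[-0.004,0.025,0.001,0,0,0,0],[0,0.02,0,0,0,0,0],[0,0.005,0,0,0,0,0],[0,0,0,0,0,0,0]]}}

```text
clock: 2.5
position: [536.0, 22.8, 100.6]
ee_rot: [-0.538, -0.452, 0.454, 0.548]
contact_force: [-0.3, -1.0, 0.4]
gripper_width: 0.2
```

```bash
python3 st.py 537 23 85; python3 -c "
from h import *
a=snap('top')['color'][170:290,150:365,::-1]; b=snap('side')['color'][130:290,190:340,::-1]
a=cv2.resize(a,None,fx=1.86,fy=2.667*.7); 
d=lambda i,w,h:cv2.resize(i,(w,h),interpolation=cv2.INTER_CUBIC)
i=np.hstack([d(snap('top')['color'][170:290,175:335,::-1],500,375),d(b,300,375)])
cv2.imwrite('pics/p2.png',np.clip(i.astype(float)*1.6,0,255).astype(np.uint8))"
```

```text
t 2.5 pos [536.   22.8 100.6] F [-0.26 -1.04  0.37] w 0.2 az 79.7 down [-0.011  0.011 -1.   ]
tool shift mm [ 0.2 15.6 -1.1]
```

View pics/p2.png

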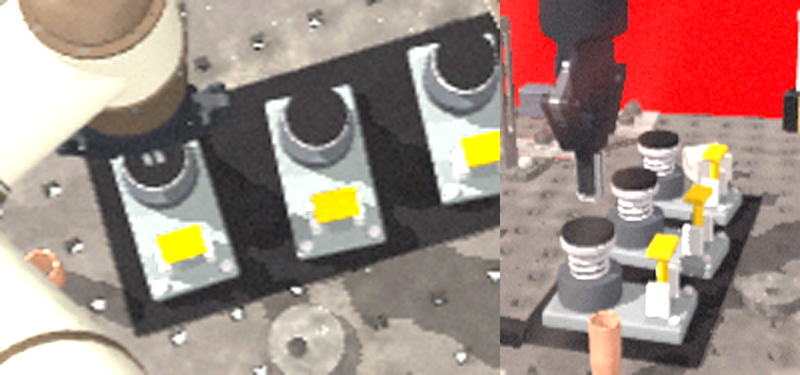

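The fingertips sit about 22 mm over the centre of the left pad in both views: in the crop, the tip is at (590,195) and the pad at (588,228). Pressing now.

Request:
{"name": "play_rows", "arguments": {"series": [[0,0.008,0,0,0,0,0],[0,0.008,0,0,0,0,0],[0,0.004,0,0,0,0,0],[0,0.004,0,0,0,0,0],[0,0.004,0,0,0,0,0],[0,0.003,0,0,0,0,0],[0,0,0,0,0,0,0]]}}

```text
clock: 3.35
position: [538.9, 24.0, 72.2]
ee_rot: [-0.539, -0.456, 0.451, 0.546]
contact_force: [-2.9, 0.8, 4.4]
gripper_width: -0.3
```

```bash
cat > f.py <<'E'
from h import *
F=[];Z=[]
for i in range(10):
    get_image('side'); s=read_state(); F.append(s['contact_force']); Z.append(s['position'])
print('t',s['clock'],'F',np.mean(F,0).round(2),'+-',np.std(F,0).round(2),'pos',np.mean(Z,0).round(2))
E
python3 f.py
```

```text
t 3.85 F [-1.57 -0.01  4.94] +- [0.56 0.45 0.63] pos [538.91  23.99  72.52]
```

Request:
{"name": "play_rows", "arguments": {"series": [[0,0.003,0.001,0,0,0,0],[0,0.003,0.001,0,0,0,0],[0,0,0,0,0,0,0]]}}

```text
clock: 4.15
position: [538.9, 23.9, 68.9]
ee_rot: [-0.54, -0.457, 0.45, 0.545]
contact_force: [-3.8, 1.2, 7.6]
gripper_width: -0.1
```

```bash
python3 f.py
```

```text
t 4.65 F [-2.83 -0.02  8.12] +- [0.44 0.39 0.34] pos [538.92  24.    69.08]
```

Left: about 0.92 N/mm at roughly 9 mm down, so it's stiff. Next I lift off and move to the middle mount.

Request:
{"name": "play_rows", "arguments": {"series": [[0,-0.006,0,0,0,0,0],[0,-0.01,0,0,0,0,0],[0,-0.02,0,0,0,0,0],[0,-0.01,0,0,0,0,0],[0,0,0,0,0,0,0]]}}

```text
clock: 5.15
position: [539.2, 23.8, 116.5]
ee_rot: [-0.54, -0.458, 0.449, 0.545]
contact_force: [0.8, -0.3, 0.5]
gripper_width: -0.0
```

```bash
python3 f.py; python3 st.py 519.3 -101.4 102
```

```text
t 5.65 F [-0.16  0.   -0.34] +- [0.33 0.6  0.45] pos [538.1   23.46 114.84]
t 5.65 pos [538.3  23.4 115. ] F [-0.16  0.14  0.56] w -0.2 az 79.8 down [ 0.001  0.012 -1.   ]
tool shift mm [-126.4   11.5   -3.4]
```

Request:
{"name": "play_rows", "arguments": {"series": [[-0.03,0,-0.001,0,0,0,0],[-0.04,0,-0.001,0,0,0,0],[-0.035,0,-0.001,0,0,0,0],[-0.02,0.005,0,0,0,0,0],[0,0,0,0,0,0,0]]}}

```text
clock: 6.15
position: [519.5, -102.9, 107.8]
ee_rot: [-0.539, -0.458, 0.452, 0.544]
contact_force: [-0.6, 0.3, 0.5]
gripper_width: -0.3
```

```bash
python3 f.py; python3 st.py 519.3 -101.4 85
```

```text
t 6.65 F [ 0.03 -0.08 -0.01] +- [0.37 0.66 0.52] pos [ 520.88 -100.54  108.67]
t 6.65 pos [ 520.9 -100.3  108.7] F [-0.05 -0.83 -0.3 ] w -0.2 az 80.3 down [ 0.004  0.012 -1.   ]
tool shift mm [-1.6 23.7  1.4]
```

Request:
{"name": "play_rows", "arguments": {"series": [[-0.001,0.01,0.001,0,0,0,0],[0,0.01,0,0,0,0,0],[0,0.006,0,0,0,0,0],[0,0.004,0,0,0,0,0],[0,0.004,0.0005,0,0,0,0],[0,0.003,0.0005,0,0,0,0],[0,0,0,0,0,0,0]]}}

```text
clock: 7.35
position: [519.9, -100.3, 70.3]
ee_rot: [-0.538, -0.46, 0.453, 0.542]
contact_force: [-2.8, 2.2, 8.9]
gripper_width: 0.1
```

```bash
python3 f.py
```

```text
t 7.85 F [-2.58  1.25  8.23] +- [0.47 0.59 0.4 ] pos [ 519.91 -100.24   70.72]
```

Middle: 8.2 N at about 7.3 mm, so it's stiff as well. On to the right mount.

Request:
{"name": "play_rows", "arguments": {"series": [[0,-0.006,0,0,0,0,0],[0,-0.01,0,0,0,0,0],[0,-0.02,0,0,0,0,0],[0,-0.008,0,0,0,0,0],[-0.03,0,-0.004,0,0,0,0],[-0.04,0,-0.006,0,0,0,0],[-0.035,0,-0.004,0,0,0,0],[-0.012,0,-0.003,0,0,0,0],[0,0,0,0,0,0,0]]}}

```text
clock: 8.75
position: [517.8, -221.7, 116.1]
ee_rot: [-0.538, -0.462, 0.452, 0.541]
contact_force: [-0.3, 0.1, -0.5]
gripper_width: -0.2
```

```bash
python3 f.py; python3 st.py 515.7 -220.8 85
```

```text
t 9.25 F [-0.04  0.21  0.03] +- [0.28 0.43 0.54] pos [ 517.98 -219.75  116.41]
t 9.25 pos [ 518.1 -219.8  116.6] F [ 0.06 -0.01 -1.1 ] w 0.1 az 80.8 down [ 0.008  0.011 -1.   ]
tool shift mm [-1.8 31.5  2.5]
```

Request:
{"name": "play_rows", "arguments": {"series": [[-0.001,0.01,0.002,0,0,0,0],[0,0.01,0,0,0,0,0],[0,0.01,0,0,0,0,0],[0,0.006,0,0,0,0,0],[0,0.004,0,0,0,0,0],[0,0.004,0,0,0,0,0],[0,0.003,0,0,0,0,0],[0,0,0,0,0,0,0]]}}

```text
clock: 10.05
position: [516.3, -219.6, 66.0]
ee_rot: [-0.537, -0.463, 0.454, 0.539]
contact_force: [-1.7, 1.5, 5.0]
gripper_width: 0.2
```

```bash
python3 f.py
```

```text
t 10.55 F [-1.68  0.97  4.93] +- [0.39 0.39 0.42] pos [ 516.29 -219.55   66.18]
```

Right: 4.9 N at 11.8 mm, about 0.42 N/mm, so the right mount is clearly the softest. I lift and move over its tag.

Request:
{"name": "play_rows", "arguments": {"series": [[0,-0.006,0,0,0,0,0],[0,-0.01,0,0,0,0,0],[0,-0.02,0,0,0,0,0],[0,-0.008,0,0,0,0,0],[0,0,0.025,0,0,0,0],[0,0,0.03,0,0,0,0],[0,0,0.012,0,0,0,0],[0,0,0,0,0,0,0]]}}

```text
clock: 11.35
position: [449.2, -209.3, 110.9]
ee_rot: [-0.538, -0.464, 0.453, 0.539]
contact_force: [1.2, 0.8, -0.4]
gripper_width: -0.1
```

```bash
python3 f.py; python3 st.py 448 -210.4 90
```

```text
t 11.85 F [ 0.27  0.26 -0.24] +- [0.34 0.49 0.31] pos [ 451.09 -209.56  110.75]
t 11.85 pos [ 450.7 -209.5  110.6] F [ 0.5  -0.34 -0.15] w -0.5 az 80.8 down [ 0.011  0.011 -1.   ]
tool shift mm [-1.6 20.5  2.7]
```

Lower to just over the tag and look.

Request:
{"name": "play_rows", "arguments": {"series": [[-0.001,0.01,0.002,0,0,0,0],[0,0.01,0,0,0,0,0],[0,0.006,0,0,0,0,0],[0,0,0,0,0,0,0]]}}

```text
clock: 12.25
position: [448.3, -209.8, 81.6]
ee_rot: [-0.537, -0.463, 0.453, 0.539]
contact_force: [-1.8, 0.3, -0.3]
gripper_width: 0.1
```

```bash
python3 st.py 448 -210.4 53; python3 -c "
from h import *
d=lambda i:cv2.resize(i,(400,400),interpolation=cv2.INTER_CUBIC)
i=np.hstack([d(snap('top')['color'][165:265,265:365,::-1]),d(snap('side')['color'][150:250,240:340,::-1])])
cv2.imwrite('pics/p3.png',np.clip(i.astype(float)*1.6,0,255).astype(np.uint8))"
```

```text
t 12.25 pos [ 448.3 -209.8   81.6] F [-1.81  0.29 -0.26] w 0.1 az 80.8 down [ 0.009  0.012 -1.   ]
tool shift mm [-1.  28.6  0.4]
```

View pics/p3.png

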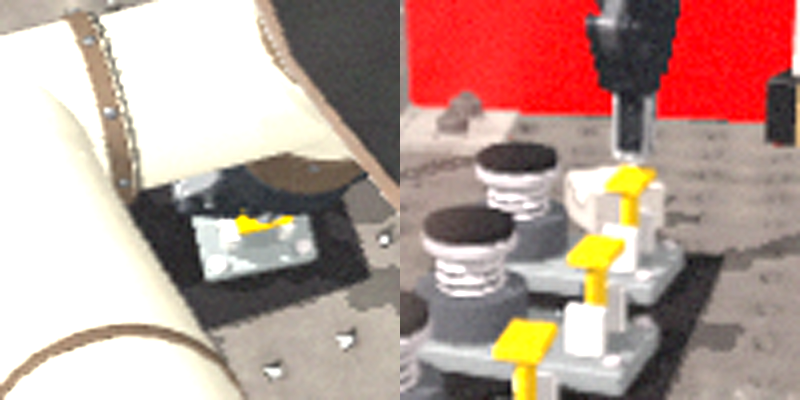

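The tips are centred just above the right mount's tag: the tip is at (628,155) and the tag at (632,178). Pushing.

Request:
{"name": "play_rows", "arguments": {"series": [[0,0.007,0,0,0,0,0],[0,0.005,0,0,0,0,0],[0,0.005,0,0,0,0,0],[0,0.004,0,0,0,0,0],[0,0.004,0,0,0,0,0],[0,0,0,0,0,0,0]]}}

```text
clock: 12.95
position: [450.0, -209.9, 57.0]
ee_rot: [0.538, 0.464, -0.453, -0.538]
contact_force: [-0.7, 0.3, 0.1]
gripper_width: -0.1
```

```bash
python3 f.py
```

```text
t 13.45 F [-0.02 -0.25 -0.24] +- [0.5  0.26 0.51] pos [ 450.1  -209.94   57.38]
```

Request:
{"name": "play_rows", "arguments": {"series": [[0,0.003,0.001,0,0,0,0],[0,0.003,0,0,0,0,0]]}}

```text
clock: 13.65
position: [450.3, -210.1, 52.8]
ee_rot: [0.539, 0.465, -0.453, -0.537]
contact_force: [-7.5, 5.7, 29.8]
gripper_width: 0.0
```

Request:
{"name": "play_rows", "arguments": {"series": [[0,0.003,0,0,0,0,0]]}}

```text
clock: 13.75
position: [450.3, -210.2, 52.7]
ee_rot: [0.539, 0.465, -0.454, -0.536]
contact_force: [-11.0, 8.7, 41.6]
gripper_width: 0.0
```

Request:
{"name": "play_rows", "arguments": {"series": [[0,0.003,0,0,0,0,0]]}}

```text
clock: 13.85
position: [450.3, -210.1, 52.8]
ee_rot: [0.538, 0.465, -0.454, -0.536]
contact_force: [-7.2, 5.4, 28.2]
gripper_width: -0.0
```

It's at its stop: z stays at 52.8 while the force rises. Retreating straight up and clear.

Request:
{"name": "play_rows", "arguments": {"series": [[0,-0.006,0,0,0,0,0],[0,-0.015,0,0,0,0,0],[0,-0.04,0,0,0,0,0],[0,-0.045,0,0,0,0,0],[-0.03,-0.03,0,0,0,0,0],[-0.045,0,0,0,0,0,0],[-0.045,0,0,0,0,0,0],[-0.045,0,0,0,0,0,0],[-0.045,0,0,0,0,0,0],[-0.04,0,0,0,0,0,0]]}}

```text
clock: 14.85
position: [409.4, -462.4, 192.0]
ee_rot: [0.536, 0.468, -0.457, -0.533]
contact_force: [0.5, 0.1, 0.0]
gripper_width: -0.1
```

Request:
{"name": "play_rows", "arguments": {"series": [[-0.03,0,0.01,0,0,0,0],[-0.02,0,0.01,0,0,0,0],[0,0,0,0,0,0,0],[0,0,0,0,0,0,0],[0,0,0,0,0,0,0]]}}

```text
clock: 15.35
position: [378.4, -514.4, 185.5]
ee_rot: [-0.535, -0.466, 0.455, 0.538]
contact_force: [0.2, -0.7, 0.6]
gripper_width: -0.2
```

```bash
python3 f.py; python3 -c "
from h import *
D={n:snap(n) for n in('top','side')}
for n,d in D.items():
    o=np.load(n+'.npy',allow_pickle=True).item()
    for q in (o,d):
        m=cv2.inRange(cv2.cvtColor(q['color'],cv2.COLOR_RGB2HSV),(20,150,120),(35,255,255))
        k,l,st,c=cv2.connectedComponentsWithStats(m)
        print(n,[c[i].round(1).tolist() for i in range(1,k) if st[i,4]>15 and c[i][1]<300])
d=lambda i:cv2.resize(i,(400,400),interpolation=cv2.INTER_CUBIC)
i=np.hstack([d(D['top']['color'][145:305,205:365,::-1]),d(D['side']['color'][150:300,200:350,::-1])])
cv2.imwrite('pics/p4.png',np.clip(i.astype(float)*1.6,0,255).astype(np.uint8))"
```

```text
t 15.85 F [ 0.2  -0.04  0.09] +- [0.6  0.54 0.52] pos [ 378.77 -514.47  186.19]
top [[330.1, 217.0], [282.1, 235.1], [232.7, 247.8]]
top [[329.2, 218.8], [282.1, 235.0], [232.8, 247.8]]
side [[297.1, 197.0], [288.5, 215.5], [270.8, 237.5]]
side [[296.9, 202.0], [288.5, 215.5], [270.8, 237.5]]
```

View pics/p4.png

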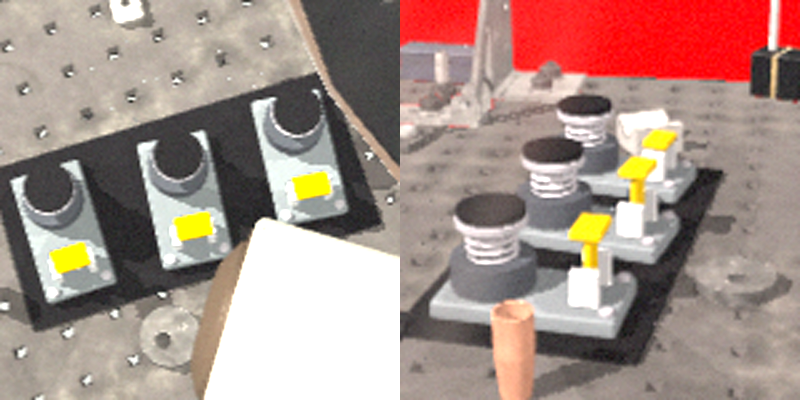

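The right tag at (660,140) in the crop is down on its holder. The other two tags are up and unmoved to within 0.1 px, all three pads are up, and the arm is clear.

```bash
python3 -c "
from bench import job_done; print(job_done())"
```

```text
the job is handed in; nothing more can be done
None
```

I pressed the three pads from left to right, found the right-hand mount softest, pushed its tag fully down, and handed the job in at about 16 s.

| Mount | Pressed down | Stiffness |
|---|---|---|
| Left | about 9 mm | about 0.9 N/mm |
| Middle | about 7 mm | about 1.1 N/mm |
| Right | about 12 mm | about 0.42 N/mm |

**Tag push:** the right tag reached its stop at z = 52.8 mm, against about 53 mm expected for fully down.

**Last checks:** the final pictures show the right tag down, with the left and middle tags unmoved to within 0.1 px. All three pads are up again, and the nozzle and disc look to be where they were. I did not check the V-block separately. The arm finished clear, with contact force around zero.

**Peak force:** the push against the tag's stop briefly read 41.6 N vertically. It was a fingertip push, so I take the 40 N limit on the arm and gripper body not to apply. It is well under the 120 N wrist limit.

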